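# Calibrate the pen tablet with its pen

### The arm

A 7-joint arm with a two-finger parallel gripper is mounted at the origin on the work surface; the furniture and walls round the work are solid. World frame = base frame: x ahead of the robot, y to its left, z up, the work surface at z = 0. Lengths are in m, angles in rad, forces in N, time in s.
With the tool pointing down it reaches from about 0.425 to 0.95 m from the base axis. Payload 4.7 kg.
Tool frame: the origin (TCP) lies on the centre line of the jaws, within the pads' length; the fingertips stand 17 mm ahead of it and the grasp point (between the pads) lies 2 mm behind it (arm.finger_overhang is the distance from the TCP to the fingertips, in m); z points along the fingers, y is the line along which they close (so a half turn about z gives the same grasp; the last joint's range is limited). The gripper opens to 85 mm and grips with 20 to 120 N. Pads are 22 mm wide; open, the fingers measure 114 mm over their backs; the gripper's body (76 mm by 85 mm) begins 54 mm behind the grasp point. The pads swing forward as they close: fully open they stand 13 mm farther back than shut.
Start: joints at [-1.293, 0.469, -0.049, 1.532, 0.024, 1.141, -0.082], TCP at [0.204, 0.644, 0.248] pointing down, gripper open.
Joint ranges: [-2.59, 2.59], [-0.33, 1.99], [-1.39, 1.29], [0.1, 2.45], [-1.04, 4.18], [0.21, 1.99], [-2.66, 2.66]. Speed limits (rad/s): [2.57, 2.57, 3.14, 3.14, 3.14, 3.14, 3.14].

### API

Orientations are given as [roll, pitch, yaw] about the fixed x, y, z axes, in that order (R = Rz(yaw) Ry(pitch) Rx(roll)).
In Python, from rig import arm gives the robot as it stands. The module is installed in compiled form; this text tells all that it offers.
- The arm moves only by the tool arm_command, never from a script. Its argument "steps" is a list of rows, each an object of numbers: "tx", "ty", "tz": the shift along the world's x, y, z in mm; "yaw": the turn about the world's z in rad. In form: [{"tx": .., "ty": .., "tz": .., "yaw": ..}, ...]. A call has 1 to 8 rows; each row is the pose to reach, as a shift and turn from the pose commanded when the call began; what a row does not reach only later rows make up. A row lasts 1/10 s, in which the tool goes at most 50 mm and 8.59 degrees, less where a joint would pass 70% of its speed; a pose out of reach is approached as far as the arm can. A call with a gripper value outside its range is refused whole. "hand" is the finger opening in mm, from 0 to 85.4, set as the call begins (left out, the last holds). The fingers move at their own pace and stop on an object; "grip_force" is the grip in N (left out, the last holds). Time passes only in rows, so rows that repeat a pose let the fingers close. It gives the time, the measured TCP pose, the force, the opening and the grip force at its end, in the units of the state.
- arm.sense(): the state, without advancing time (a new reading comes with each control period).
- arm.capture(name): name is "scene" or "top" or "wrist"; returns a dict with "frame" (480x640x3 uint8, blue, green, red), "range_z" (480x640 float32, m along the optical axis (not along the pixel's ray), 0 where there is no reading), "camera_matrix" (3x3 intrinsics, pixels), "world_from_camera" (4x4, takes a point from camera to world coordinates); the wrist camera has in their place "mount" (4x4, takes a point from camera to tool coordinates, whose origin is the TCP and whose axes are the flange's). Camera axes: x right, y down, z forward; pixel columns grow to the right and rows downward; lengths in m; the calibration is good to about 2 mm. A picture is of the moment at which its call begins: read the wrist's pose just before it.
- arm.job_done(): hands the job in; it is judged then, once.
The state is a dict: "time_s": time; "q": joint angles; "qvel": joint speeds; "tau": joint torques, N m; "position": TCP position; "orientation": TCP orientation; "contact_force": force on the tool from outside, world axes, zero at the start; "wrist_torque": the same for the moment, N m; "width": finger opening in m; "finger_force": force on a finger pad.
Only numpy, scipy, OpenCV 4.12 (cv2) and the standard library are available. Lean on these libraries where they do the work, as an engineer would, in place of code of your own. Each camera call takes 0.05 s, during which the arm holds its last target. There are 200 camera calls.

### The job

Calibrate the pen tablet: draw the pen out of its dock by the nib end, lay it flat on the desk and let go, then take it again by its rear half. With the pen held so, press its nib onto the sprung disc in the round cup, then the square cup, then the oblong cup, so that each disc visibly goes down. Finally lay the pen flat on the desk again and let go; leave the glass, the blotter and the ink bottle where they stand.

Things in the scene. Friction and masses are not known exactly. Their poses are not given: they have to be found in the camera images.
- pen_center (a point): centre (half-way along and half-way up) of the black pen, 170 mm long: a straight barrel with rounded square section 16 x 16 mm, tapering over its last 40 mm to a steel nib 5 mm across. x points along the pen to the nib, z is up as it lies at the start; 50 g. It starts lying in the dock, its front 70 mm sticking out of the mouth, 8 mm above the desk. Lying on the desk its centre is 8 mm above the desk
- pen_nib (a point): tip of the pen's nib, 85 mm from the pen's centre along its x
- dock_mouth (a point): mouth of the pen dock, on the middle of the sleeve's floor: a fixed wooden sleeve, 112 mm long, 38 mm wide and 38 mm high over all on a 54 mm wide base, inside 26 mm wide and 24 mm high, closed at the back; x points out of the mouth, the way the pen is drawn; the sleeve's floor is 8 mm above the desk
- tablet: pen tablet, a flat black slab 230 x 270 x 10 mm, fixed to the desk; origin at the centre of its underside, x and y along its 230 and 270 mm sides. The three cups stand on it, fixed
- round_top (a point): centre of the upper face of the sprung steel disc (36 mm across) in the round cup at rest; z up. The disc lies level, 8 mm above the tablet's top face, 5 mm below the rim; the cup's opening is 42 mm in diameter and its wall 4 mm thick. Each of the three cups may be at any of the three places on the tablet
- round_disc (a joint): how far the disc of the round cup is pressed down, m: 0 at rest, 0.004 fully down; it springs back (about 0.4 N to start, 2 N fully down)
- square_top (a point): centre of the upper face of the sprung steel disc (36 mm across) in the square cup at rest; z up. The disc lies level, 8 mm above the tablet's top face, 5 mm below the rim; the cup's opening is 42 x 42 mm and its wall 4 mm thick. Each of the three cups may be at any of the three places on the tablet
- square_disc (a joint): how far the disc of the square cup is pressed down, m: 0 at rest, 0.004 fully down; it springs back (about 0.4 N to start, 2 N fully down)
- oblong_top (a point): centre of the upper face of the sprung steel disc (36 mm across) in the oblong cup at rest; z up. The disc lies level, 8 mm above the tablet's top face, 5 mm below the rim; the cup's opening is 42 x 76 mm with the disc in the middle (the point's y along the 76 mm) and its wall 4 mm thick. Each of the three cups may be at any of the three places on the tablet
- oblong_disc (a joint): how far the disc of the oblong cup is pressed down, m: 0 at rest, 0.004 fully down; it springs back (about 0.4 N to start, 2 N fully down)
- tumbler: empty glass, 82 mm across, 94 mm high, a bystander; origin at the centre of its underside
- rocker_blotter: wooden rocker blotter with a knob, 64 x 108 x 72 mm, a bystander; origin at the centre of its underside
- ink_bottle: ink bottle, 50 x 50 x 60 mm, a bystander; origin at the centre of its underside

How it is judged:
By the outcome, as a careful person would: the job done as asked, in the order asked, and still so for the second after the job is handed in, with the robot touching nothing.
It also fails if it takes over 67 s, if anything falls off the work surface, if the arm or the gripper's body presses on something with over 40 N, if the wrist force passes 120 N, or if a joint passes its speed limit or range.

## Working session

There is one attempt and no reset: what is moved stays moved. The work goes in short steps, Python scripts to look and compute and a tool call to move; the robot and the scene stay as the last step left them, time stands still between calls to the robot, and variables do not carry over. Pictures are saved under pics/ and viewed, at most 10 in all, crops included, and the job is handed in when it is done.

Besides the shell and the picture viewer there is one more tool, called after ">>>" as a command line: name --argument value ..., lists and objects as JSON in quotes. arm_command: Moves the arm, as the interface text tells. Its arguments: {"type":"object","properties":{"steps":{"type":"array"},"hand":{"type":"number"},"grip_force":{"type":"number"}},"required":["steps"]}

```bash
mkdir -p pics; cat > h.py <<'E'
import numpy as np, cv2
from rig import arm
from scipy.spatial.transform import Rotation as R
def cap(n):
    s=arm.sense(); c=arm.capture(n)
    if n=="wrist":
        T=np.eye(4); T[:3,:3]=R.from_euler('xyz',s['orientation']).as_matrix(); T[:3,3]=s['position']
        c['world_from_camera']=T@c['mount']
    return c
def ray(c,u,v,z):
    T=c['world_from_camera']; d=T[:3,:3]@np.linalg.inv(c['camera_matrix'])@np.array([u,v,1.])
    o=T[:3,3]; return o+d*(z-o[2])/d[2]
def cloud(c):
    v,u=np.mgrid[:480,:640]; p=np.linalg.inv(c['camera_matrix'])@np.stack([u.ravel(),v.ravel(),np.ones(u.size)])
    P=p*c['range_z'].ravel(); T=c['world_from_camera']
    return (T[:3,:3]@P+T[:3,3:]).T.reshape(480,640,3)
E
python3 - <<'E'
from h import *
s=arm.sense(); print(s)
print(arm.finger_overhang)
for n in("scene","top"):
    c=cap(n); cv2.imwrite(f"pics/{n}0.png",c['frame']); print(c['world_from_camera'].round(3),c['camera_matrix'].round(1))
E
```

```text
{'time_s': 0.0, 'q': array([-1.29288613,  0.46947022, -0.04857569,  1.5336984 ,  0.02410826,
        1.14101238, -0.08229311]), 'qvel': array([-6.73221130e-04,  1.71015026e-04, -1.77817875e-03,  5.27439725e-04,
        7.75328555e-04,  2.26394959e-03,  2.07830659e-05]), 'tau': array([ 1.77134245e-05, -5.10308897e+01, -4.63460467e-02, -2.37712473e+01,
        1.07362444e-02,  7.67858641e-03, -2.40272591e-06]), 'position': array([0.20369693, 0.64294688, 0.24724005]), 'orientation': array([-3.13959224e+00,  9.05314206e-05,  2.83480744e+00]), 'contact_force': array([-0.27975331, -0.02032597,  0.21194032]), 'wrist_torque': array([ 0.03182719, -0.02246574,  0.00015678]), 'finger_force': 0.0, 'width': 0.08540581899414863}
0.017
[[ 0.785 -0.442  0.433  0.159]
 [-0.619 -0.559  0.551 -0.462]
 [-0.001 -0.701 -0.713  0.779]
 [ 0.     0.     0.     1.   ]] [[519.9   0.  318.6]
 [  0.  519.9 235.9]
 [  0.    0.    1. ]]
[[-0.024 -0.983  0.18   0.347]
 [-0.999  0.029  0.021  0.082]
 [-0.025 -0.179 -0.983  1.312]
 [ 0.     0.     0.     1.   ]] [[504.8   0.  315.1]
 [  0.  504.8 233.3]
 [  0.    0.    1. ]]
```

View pics/scene0.png

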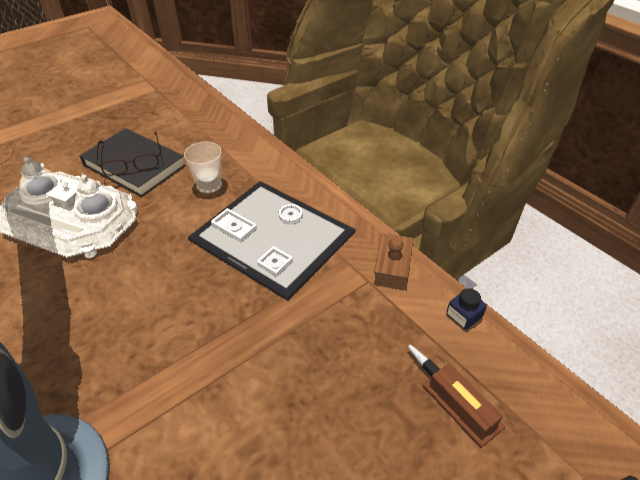

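View pics/top0.png

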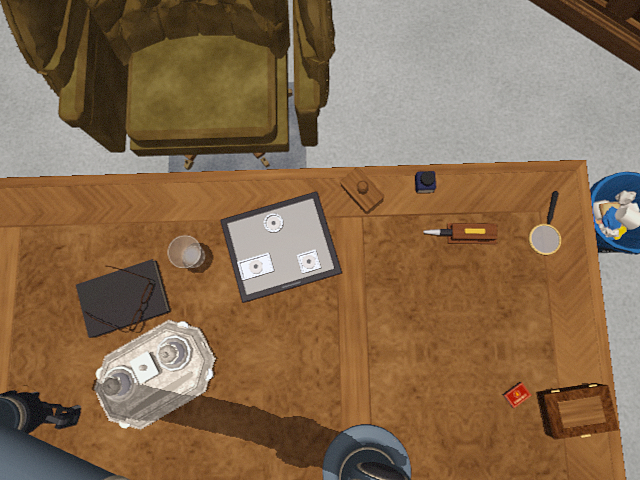

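The overview shows the round cup at top px (273,223), the square at (309,261) and the oblong at (256,266). The pen nib is at (424,232), and the dock spans (451–497,232) with its mouth facing image-left.

```bash
python3 - <<'E'
from h import *
c=cap("top"); P=cloud(c)
for n,u,v,z in [("nib",424,232,.016),("mouth",451,232,.046),("back",497,232,.046),("dockbackbase",497,243,.008),("round",273,223,.018),("square",309,261,.018),("oblong",256,266,.018),("t1",222,219,.01),("t2",317,193,.01),("t3",341,271,.01),("t4",243,300,.01),("desk edge",430,165,0),("ink",426,182,.06),("blot",362,188,.07),("glass",185,252,.09),("desk",400,300,0)]:
    r=ray(c,u,v,z); print(n,r.round(3),P[v,u].round(3),np.hypot(*r[:2]).round(3))
img=c['frame']
# bright cups on tablet
big=cv2.resize(img[180:310,210:520],None,fx=2.5,fy=2.5,interpolation=cv2.INTER_CUBIC); cv2.imwrite("pics/topcrop.png",big)
H=P[...,2]; m=((H>.03)&(H<.06)).astype(np.uint8); m[:, :435]=0;m[:215]=0;m[260:]=0;m[:,515:]=0
p=P[m>0][:,:2]; print("dock top",len(p),cv2.minAreaRect((p*1000).astype(np.float32)))
E
```

```text
nib [ 0.58  -0.174  0.016] [ 0.579 -0.174  0.019] 0.605
mouth [ 0.572 -0.236  0.046] [ 0.576 -0.242  0.023] 0.619
back [ 0.569 -0.352  0.046] [ 0.576 -0.366  0.003] 0.669
dockbackbase [ 0.547 -0.362  0.008] [ 0.548 -0.366 -0.004] 0.656
round [0.615 0.219 0.018] [0.615 0.219 0.018] 0.652
square [0.512 0.126 0.018] [0.512 0.126 0.018] 0.527
oblong [0.503 0.264 0.018] [0.502 0.263 0.02 ] 0.568
t1 [0.631 0.355 0.01 ] [0.632 0.355 0.007] 0.724
t2 [0.694 0.101 0.01 ] [0.695 0.101 0.008] 0.702
t3 [0.485 0.044 0.01 ] [0.485 0.044 0.005] 0.487
t4 [0.417 0.299 0.01 ] [0.417 0.299 0.008] 0.513
desk edge [ 0.765 -0.205  0.   ] [ 0.765 -0.204  0.002] 0.792
ink [ 0.701 -0.179  0.06 ] [ 0.703 -0.18   0.056] 0.724
blot [ 0.688 -0.014  0.07 ] [ 0.688 -0.014  0.072] 0.688
glass [0.533 0.429 0.09 ] [0.543 0.448 0.024] 0.684
desk [ 0.407 -0.105  0.   ] [ 0.407 -0.105 -0.001] 0.42
dock top 675 ((575.4917602539062, -285.18157958984375), (141.15476989746094, 39.904964447021484), 87.3415298461914)
```

View pics/topcrop.png

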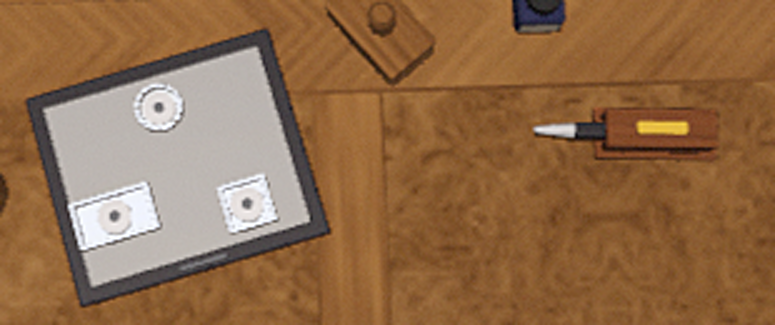

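The crop confirms the cup shapes and places. The pen points along roughly +y, out of the dock mouth. Next I go above the pen with the jaws closing along x.

>>> arm_command --steps '[{"tx": 20, "ty": -45, "tz": 0, "yaw": -0.14}, {"tx": 40, "ty": -90, "tz": 0, "yaw": -0.28}, {"tx": 60, "ty": -135, "tz": 0, "yaw": -0.42}, {"tx": 80, "ty": -180, "tz": 0, "yaw": -0.56}, {"tx": 100, "ty": -225, "tz": 0, "yaw": -0.7}, {"tx": 120, "ty": -270, "tz": 0, "yaw": -0.84}, {"tx": 140, "ty": -315, "tz": 0, "yaw": -0.98}, {"tx": 160, "ty": -360, "tz": 0, "yaw": -1.12}]'

```text
time_s: 0.95
position: [0.3642, 0.2815, 0.2484]
orientation: [3.141, -0.0, 1.709]
contact_force: [1.4, 1.3, -0.3]
width: 0.0856
finger_force: 0.0
```

>>> arm_command --steps '[{"tx": 20, "ty": -45, "yaw": -0.14}, {"tx": 40, "ty": -90, "yaw": -0.144}, {"tx": 60, "ty": -135, "yaw": -0.144}, {"tx": 80, "ty": -180, "yaw": -0.144}, {"tx": 100, "ty": -225, "yaw": -0.144}, {"tx": 120, "ty": -270, "yaw": -0.144}, {"tx": 140, "ty": -315, "yaw": -0.144}, {"tx": 160, "ty": -360, "yaw": -0.144}]'

```text
schema error: expected keys tx, ty, tz, yaw
```

>>> arm_command --steps '[{"tx": 25, "ty": -45, "tz": -20, "yaw": 0}, {"tx": 45, "ty": -90, "tz": -40, "yaw": 0}, {"tx": 55, "ty": -135, "tz": -47, "yaw": 0}, {"tx": 55, "ty": -138, "tz": -47, "yaw": 0}, {"tx": 55, "ty": -138, "tz": -47, "yaw": 0}, {"tx": 55, "ty": -138, "tz": -47, "yaw": 0}]'

```text
time_s: 1.55
position: [0.4187, 0.1468, 0.2016]
orientation: [3.141, -0.001, 1.716]
contact_force: [-0.5, -0.4, 0.2]
width: 0.0854
finger_force: 0.0
```

```bash
python3 - <<'E'
from h import *
s=arm.sense(); print(s['time_s'],s['position'],s['orientation'])
c=cap("wrist"); print(c['mount'].round(3)); cv2.imwrite("pics/w1.png",c['frame']); np.savez("w1.npz",**c)
E
```

```text
1.55 [0.41873579 0.14677058 0.20155987] [ 3.14108182e+00 -7.79828563e-04  1.71626261e+00]
[[ 0.001 -0.961 -0.276  0.069]
 [ 1.     0.001 -0.     0.001]
 [ 0.    -0.276  0.961 -0.126]
 [ 0.     0.     0.     1.   ]]
```

View pics/w1.png

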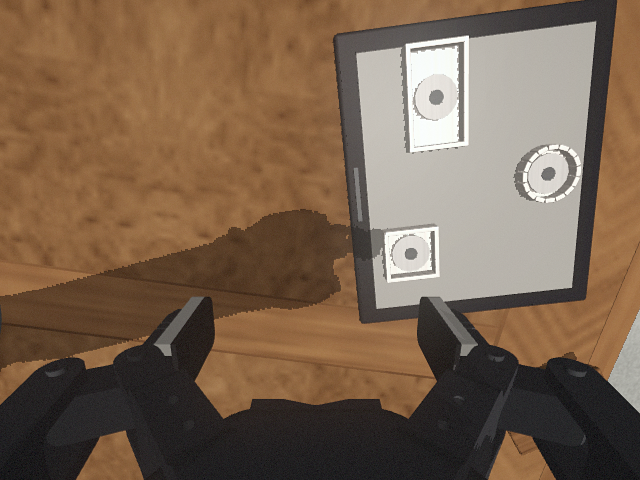

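The schema needs all four keys, so the second leg was refused and the hand is now by the tablet. This view is still useful: oblong disc centre (435,97), round (548,174), square (411,254).

>>> arm_command --steps '[{"tx": 20, "ty": -45, "tz": 0, "yaw": -0.145}, {"tx": 40, "ty": -90, "tz": 0, "yaw": -0.145}, {"tx": 60, "ty": -135, "tz": 0, "yaw": -0.145}, {"tx": 80, "ty": -180, "tz": 0, "yaw": -0.145}, {"tx": 100, "ty": -225, "tz": 0, "yaw": -0.145}, {"tx": 120, "ty": -270, "tz": 0, "yaw": -0.145}, {"tx": 140, "ty": -315, "tz": 0, "yaw": -0.145}, {"tx": 158, "ty": -360, "tz": 0, "yaw": -0.145}]'

```text
time_s: 2.4
position: [0.5791, -0.2136, 0.2013]
orientation: [3.141, -0.001, 1.574]
contact_force: [0.6, 0.2, 0.8]
width: 0.0858
finger_force: 0.0
```

>>> arm_command --steps '[{"tx": 0, "ty": 0, "tz": 0, "yaw": 0}, {"tx": 0, "ty": 0, "tz": 0, "yaw": 0}, {"tx": 0, "ty": 0, "tz": 0, "yaw": 0}]'

```text
time_s: 2.7
position: [0.5774, -0.2117, 0.201]
orientation: [-3.141, -0.002, 1.574]
contact_force: [0.2, 0.6, 0.5]
width: 0.0854
finger_force: 0.0
```

```bash
python3 - <<'E'
from h import *
a=np.load("w1.npz")
for n,u,v in [("obl",435,97),("rnd",548,174),("sq",411,254),]: print(n,ray(a,u,v,.018).round(4))
for n,u,v in [("t",335,35),("t",361,322),("t",586,299),("t",614,0)]: print(n,ray(a,u,v,.01).round(4))
s=arm.sense(); print(s['time_s'],s['position'],s['orientation'])
c=cap("wrist"); cv2.imwrite("pics/w2.png",c['frame']); np.savez("w2.npz",**c)
E
```

```text
obl [0.503  0.2655 0.018 ]
rnd [0.6175 0.2182 0.018 ]
sq [0.5137 0.1275 0.018 ]
t [0.413 0.301 0.01 ]
t [0.4818 0.0456 0.01  ]
t [0.7018 0.1041 0.01  ]
t [0.6299 0.358  0.01  ]
2.7 [ 0.57737058 -0.21172065  0.20095014] [-3.14114439e+00 -1.66148552e-03  1.57352137e+00]
```

View pics/w2.png

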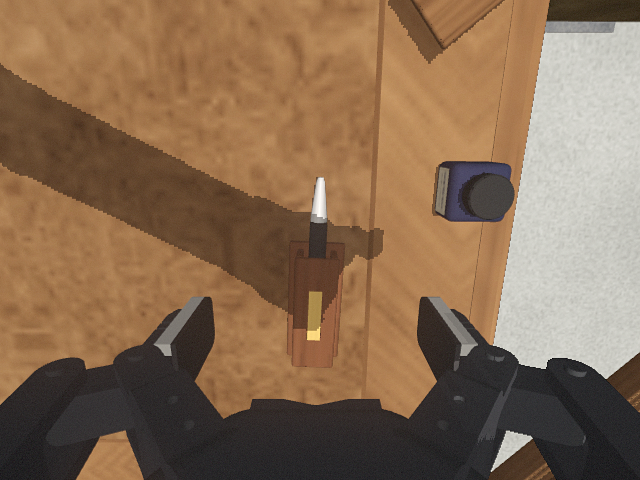

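The nib tip is at px (320,178). The barrel leaves the sleeve at (318,256), and the dock's rear top edge is around (313,366).

```bash
python3 - <<'E'
from h import *
a=np.load("w2.npz")
for n,u,v,z in [("nib",320,178,.016),("taper",318.5,220,.016),("barrel",317,256,.016),("roof front",320,257,.046),("rf L",295,257,.046),("rf R",343,257,.046),("roof back",313,366,.046),("base front",317,242,.008),("bL",291,242,.008),("bR",344,243,.008),("bl",287,355,.008)]: print(n,ray(a,u,v,z).round(4))
P=cloud(a)
for u,v in [(318,200),(318,235),(318,270),(313,355),(240,350),(292,300)]: print(u,v,P[v,u].round(4))
E
```

```text
nib [ 0.5819 -0.1734  0.016 ]
taper [ 0.5808 -0.2118  0.016 ]
barrel [ 0.5796 -0.2468  0.016 ]
roof front [ 0.582  -0.2377  0.046 ]
rf L [ 0.5605 -0.2377  0.046 ]
rf R [ 0.6018 -0.2376  0.046 ]
roof back [ 0.5761 -0.3467  0.046 ]
base front [ 0.5796 -0.2353  0.008 ]
bL [ 0.5545 -0.2354  0.008 ]
bR [ 0.6057 -0.2362  0.008 ]
bl [ 0.5482 -0.3608  0.008 ]
318 200 [ 0.5802 -0.1922  0.0219]
318 235 [ 0.5804 -0.2242  0.0232]
318 270 [ 0.5804 -0.2521  0.0395]
313 355 [ 0.5761 -0.3406  0.0374]
240 350 [ 0.4967 -0.3594  0.0011]
292 300 [ 0.5545 -0.2963  0.0088]
```

>>> arm_command --steps '[{"tx": 3, "ty": -10, "tz": -45, "yaw": -0.04}, {"tx": 3, "ty": -10, "tz": -90, "yaw": -0.04}, {"tx": 3, "ty": -10, "tz": -130, "yaw": -0.04}, {"tx": 3, "ty": -10, "tz": -155, "yaw": -0.04}, {"tx": 3, "ty": -10, "tz": -170, "yaw": -0.04}, {"tx": 3, "ty": -10, "tz": -174, "yaw": -0.04}, {"tx": 3, "ty": -10, "tz": -174, "yaw": -0.04}, {"tx": 3, "ty": -10, "tz": -174, "yaw": -0.04}]' --hand 45 --grip_force 30

```text
time_s: 3.55
position: [0.5809, -0.2247, 0.0289]
orientation: [3.139, 0.001, 1.53]
contact_force: [-0.1, 0.2, 0.5]
width: 0.0451
finger_force: 0.0
```

>>> arm_command --steps '[{"tx": 0, "ty": 0, "tz": 0, "yaw": 0}, {"tx": 0, "ty": 0, "tz": 0, "yaw": 0}, {"tx": 0, "ty": 0, "tz": 0, "yaw": 0}, {"tx": 0, "ty": 0, "tz": 0, "yaw": 0}, {"tx": 0, "ty": 0, "tz": 0, "yaw": 0}]' --hand 0 --grip_force 30

```text
time_s: 4.05
position: [0.5804, -0.2247, 0.0285]
orientation: [3.14, -0.0, 1.53]
contact_force: [-1.7, 0.8, 6.4]
width: 0.0148
finger_force: 34.5
```

>>> arm_command --steps '[{"tx": 0, "ty": 5, "tz": 1, "yaw": 0}, {"tx": 1, "ty": 20, "tz": 1, "yaw": 0}, {"tx": 2, "ty": 40, "tz": 1, "yaw": 0}, {"tx": 3, "ty": 60, "tz": 1, "yaw": 0}, {"tx": 3, "ty": 80, "tz": 1, "yaw": 0}, {"tx": 4, "ty": 100, "tz": 1, "yaw": 0}, {"tx": 5, "ty": 125, "tz": 1, "yaw": 0}, {"tx": 5, "ty": 150, "tz": 1, "yaw": 0}]'

```text
time_s: 4.85
position: [0.5845, -0.072, 0.028]
orientation: [-3.141, -0.001, 1.531]
contact_force: [-0.0, -0.2, -1.0]
width: 0.0153
finger_force: 33.7
```

>>> arm_command --steps '[{"tx": -5, "ty": 0, "tz": 0, "yaw": 0}, {"tx": -10, "ty": 0, "tz": -5, "yaw": 0}, {"tx": -10, "ty": 0, "tz": -7, "yaw": 0}, {"tx": -10, "ty": 0, "tz": -9, "yaw": 0}, {"tx": -10, "ty": 0, "tz": -9, "yaw": 0}, {"tx": -10, "ty": 0, "tz": -9, "yaw": 0}]'

```text
time_s: 5.45
position: [0.5733, -0.0751, 0.0205]
orientation: [-3.139, -0.002, 1.528]
contact_force: [-7.0, 4.0, 15.5]
width: 0.015
finger_force: 35.7
```

```bash
python3 - <<'E'
from h import *
s=arm.sense(); print(s['time_s'],s['position'],s['contact_force'],s['width'])
c=cap("scene"); cv2.imwrite("pics/s3.png",cv2.resize(c['frame'][230:450,280:540],None,fx=2.3,fy=2.3))
E
```

```text
5.45 [ 0.57334207 -0.07511135  0.02053722] [-7.00142683  3.98353466 15.46284606] 0.01502536922090688
```

View pics/s3.png

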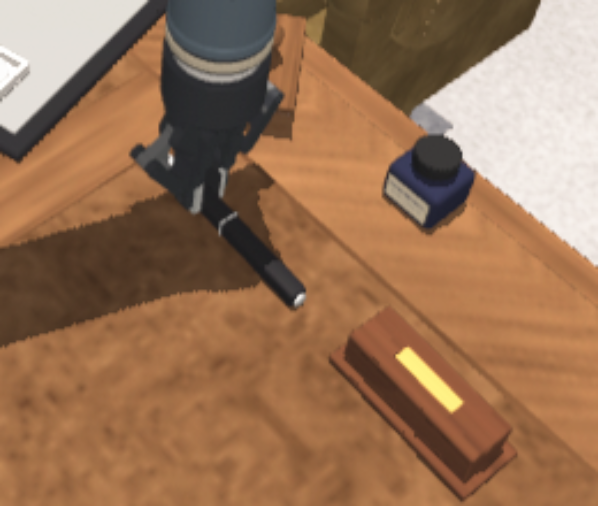

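The pen is out of the dock and lying on the desk, with its tail at crop px (297,300). Release, rise and move over the rear half.

>>> arm_command --steps '[{"tx": 0, "ty": 0, "tz": 1, "yaw": 0}, {"tx": 0, "ty": 0, "tz": 1, "yaw": 0}, {"tx": 0, "ty": 0, "tz": 1, "yaw": 0}, {"tx": 0, "ty": 0, "tz": 20, "yaw": 0}, {"tx": 0, "ty": 0, "tz": 55, "yaw": 0}, {"tx": 0, "ty": -35, "tz": 100, "yaw": 0}, {"tx": -3, "ty": -77, "tz": 130, "yaw": 0}, {"tx": -3, "ty": -77, "tz": 130, "yaw": 0}]' --hand 45

```text
time_s: 6.3
position: [0.5729, -0.1587, 0.1538]
orientation: [3.133, 0.005, 1.522]
contact_force: [0.7, -0.4, -0.8]
width: 0.0449
finger_force: 0.0
```

>>> arm_command --steps '[{"tx": 0, "ty": 0, "tz": 0, "yaw": 0}, {"tx": 0, "ty": 0, "tz": 0, "yaw": 0}, {"tx": 0, "ty": 0, "tz": 0, "yaw": 0}]'

```text
time_s: 6.6
position: [0.5712, -0.1494, 0.1476]
orientation: [-3.139, -0.001, 1.532]
contact_force: [-0.8, -0.5, 0.3]
width: 0.045
finger_force: 0.0
```

```bash
python3 - <<'E'
from h import *
s=arm.sense(); print(s['time_s'],s['position'],s['orientation'])
c=cap("wrist"); P=cloud(c); cv2.imwrite("pics/w4.png",c['frame'])
m=(P[...,2]>.008)&(P[...,2]<.025)&(P[...,0]>.5)&(P[...,0]<.64)&(P[...,1]>-.21)&(P[...,1]<.02)&(c['range_z']>0)
n,l,st,ce=cv2.connectedComponentsWithStats(m.astype(np.uint8))
for i in range(1,n):
    if st[i,4]>150:
        p=P[l==i]; print(st[i],p.min(0).round(4),p.max(0).round(4),cv2.minAreaRect((p[:,:2]*1000).astype(np.float32)))
E
```

```text
6.6 [ 0.57124877 -0.14942336  0.14762078] [-3.13854520e+00 -1.23557731e-03  1.53221215e+00]
[ 304   56   23  229 4490] [ 0.5609 -0.1922  0.0084] [ 0.5823 -0.023   0.0191] ((572.5824584960938, -107.57929992675781), (169.1628875732422, 16.039411544799805), 87.32505798339844)
```

View pics/w4.png

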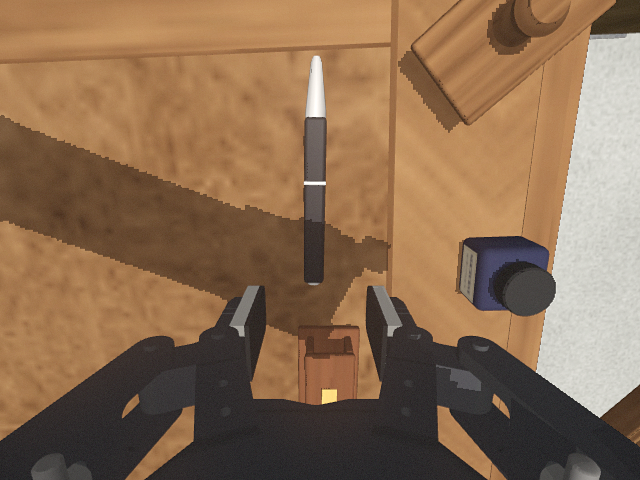

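The pen lies flat with its centre at (0.573,−0.108), angle 87.3° and measured length 169 mm. The tail is at px (313,283). With a tool that only points down, the pen must be tilted nib-down in the grip to get inside the cups. I will grip lightly and press the rear part on the clear desk edge, with the nib overhanging. First I grasp the rear half and measure the edge.

>>> arm_command --steps '[{"tx": 0, "ty": -1, "tz": -40, "yaw": 0}, {"tx": 0, "ty": -1, "tz": -80, "yaw": 0}, {"tx": 0, "ty": -1, "tz": -110, "yaw": 0}, {"tx": 0, "ty": -1, "tz": -122, "yaw": 0}, {"tx": 0, "ty": -1, "tz": -127, "yaw": 0}, {"tx": 0, "ty": -1, "tz": -127, "yaw": 0}, {"tx": 0, "ty": -1, "tz": -127, "yaw": 0}]'

```text
time_s: 7.35
position: [0.5729, -0.1528, 0.0236]
orientation: [3.139, 0.0, 1.53]
contact_force: [-0.1, 0.1, 0.4]
width: 0.0452
finger_force: 0.0
```

>>> arm_command --steps '[{"tx": 0, "ty": 0, "tz": 0, "yaw": 0}, {"tx": 0, "ty": 0, "tz": 0, "yaw": 0}, {"tx": 0, "ty": 0, "tz": 0, "yaw": 0}, {"tx": 0, "ty": 0, "tz": 0, "yaw": 0}, {"tx": 0, "ty": 0, "tz": 0, "yaw": 0}]' --hand 0 --grip_force 25

```text
time_s: 7.85
position: [0.5726, -0.1526, 0.0235]
orientation: [3.14, -0.0, 1.53]
contact_force: [-1.2, 0.8, 5.8]
width: 0.0152
finger_force: 26.0
```

```bash
python3 - <<'E'
from h import *
c=cap("top"); P=cloud(c)
for col in (400,445,455,462,475):
    z=P[140:200,col]; i=np.where(np.abs(z[:,2])<.012)[0][0]; v=140+i
    print(col,v,P[v,col].round(3),P[v-1,col].round(3),P[v-5,col].round(3),P[v+3,col].round(3))
c=cap("scene"); P=cloud(c)
m=(P[...,0]>.74)&(P[...,0]<1.0)&(P[...,1]>-.40)&(P[...,1]<-.15)&(P[...,2]>-.3)&(c['range_z']>0)
q=P[m]; print(len(q), q[:,0].max(), np.histogram(q[:,0],12))
q=q[q[:,2]<-.02]; print(len(q), q[:5])
E
```

```text
400 165 [ 0.77  -0.125 -0.006] [ 1.022 -0.247 -0.777] [ 1.044 -0.25  -0.791] [ 0.759 -0.124  0.002]
445 164 [ 0.767 -0.245 -0.001] [ 1.017 -0.437 -0.769] [0.347 0.082 1.312] [ 0.76  -0.246 -0.004]
455 164 [ 0.766 -0.272  0.001] [ 1.02  -0.483 -0.781] [0.347 0.082 1.312] [ 0.756 -0.27   0.004]
462 164 [ 0.763 -0.288  0.009] [ 1.018 -0.512 -0.78 ] [ 1.039 -0.516 -0.789] [ 0.757 -0.29  -0.001]
475 163 [ 0.767 -0.325  0.001] [ 1.022 -0.569 -0.783] [ 1.039 -0.569 -0.778] [ 0.757 -0.323  0.006]
1662 0.7709583582558807 (array([160, 161, 147, 142, 160, 149, 126, 169, 140, 150, 122,  36]), array([0.7400109 , 0.74258986, 0.74516881, 0.74774777, 0.75032672,
       0.75290568, 0.75548463, 0.75806359, 0.76064254, 0.76322149,
       0.76580045, 0.7683794 , 0.77095836]))
0 []
```

Only the fingertips hold the pen, so I regrip 4 mm lower. The desk edge is at x≈0.768 and the space beyond it is clear.

>>> arm_command --steps '[{"tx": 0, "ty": 0, "tz": 0, "yaw": 0}, {"tx": 0, "ty": 0, "tz": 0, "yaw": 0}, {"tx": -1, "ty": 0, "tz": -2, "yaw": 0}, {"tx": -1, "ty": 0, "tz": -4, "yaw": 0}, {"tx": -1, "ty": 0, "tz": -4, "yaw": 0}]' --hand 30

```text
time_s: 8.45
position: [0.5704, -0.1524, 0.0178]
orientation: [-3.141, -0.0, 1.53]
contact_force: [0.3, 0.5, 0.3]
width: 0.03
finger_force: 0.0
```

>>> arm_command --steps '[{"tx": 0, "ty": 0, "tz": 0, "yaw": 0}, {"tx": 0, "ty": 0, "tz": 0, "yaw": 0}, {"tx": 0, "ty": 0, "tz": 0, "yaw": 0}, {"tx": 0, "ty": 0, "tz": 0, "yaw": 0}]' --hand 0 --grip_force 25

```text
time_s: 8.85
position: [0.5708, -0.1525, 0.0183]
orientation: [-3.142, -0.0, 1.53]
contact_force: [-0.3, -0.2, -0.2]
width: 0.0151
finger_force: 25.9
```

>>> arm_command --steps '[{"tx": 0, "ty": 0, "tz": 15, "yaw": 0}, {"tx": 0, "ty": 0, "tz": 45, "yaw": 0}, {"tx": 0, "ty": 0, "tz": 80, "yaw": 0}, {"tx": 0, "ty": 0, "tz": 100, "yaw": 0}, {"tx": 0, "ty": 0, "tz": 100, "yaw": 0}]'

```text
time_s: 9.35
position: [0.573, -0.1534, 0.1225]
orientation: [3.134, 0.001, 1.53]
contact_force: [-0.1, -0.6, -0.9]
width: 0.0158
finger_force: 25.9
```

>>> arm_command --steps '[{"tx": 20, "ty": -12, "tz": 0, "yaw": -0.14}, {"tx": 40, "ty": -24, "tz": 0, "yaw": -0.28}, {"tx": 60, "ty": -36, "tz": 0, "yaw": -0.42}, {"tx": 80, "ty": -48, "tz": 0, "yaw": -0.56}, {"tx": 100, "ty": -60, "tz": 0, "yaw": -0.7}, {"tx": 120, "ty": -72, "tz": 0, "yaw": -0.84}, {"tx": 140, "ty": -84, "tz": 0, "yaw": -0.98}, {"tx": 160, "ty": -96, "tz": 0, "yaw": -1.12}]'

```text
time_s: 10.15
position: [0.7311, -0.2484, 0.1174]
orientation: [-3.14, 0.001, 0.404]
contact_force: [-0.1, -0.0, -1.5]
width: 0.0151
finger_force: 25.9
```

>>> arm_command --steps '[{"tx": 30, "ty": -12, "tz": 0, "yaw": -0.14}, {"tx": 60, "ty": -22, "tz": -15, "yaw": -0.28}, {"tx": 60, "ty": -22, "tz": -30, "yaw": -0.404}, {"tx": 60, "ty": -22, "tz": -60, "yaw": -0.404}, {"tx": 60, "ty": -22, "tz": -80, "yaw": -0.404}, {"tx": 60, "ty": -22, "tz": -80, "yaw": -0.404}, {"tx": 60, "ty": -22, "tz": -80, "yaw": -0.404}]'

```text
time_s: 10.85
position: [0.7906, -0.2704, 0.0382]
orientation: [-3.142, 0.001, 0.006]
contact_force: [0.4, -0.3, -0.2]
width: 0.0151
finger_force: 25.9
```

```bash
python3 - <<'E'
from h import *
s=arm.sense(); print(s['time_s'],s['position'],s['orientation'],s['contact_force'],s['q'])
c=cap("scene"); P=cloud(c); q=P[(P[...,0]>.84)&(P[...,0]<.96)&(abs(P[...,1]+.27)<.06)&(P[...,2]>-.2)&(c['range_z']>0)]
print(len(q),q.min(0),q.max(0)); 
A=np.polyfit(q[:,0],q[:,2],1); print(A)
E
```

```text
10.85 [ 0.7906287  -0.27039739  0.03824063] [-3.14153369e+00  6.01667980e-04  5.83506064e-03] [ 0.42191664 -0.26582011 -0.15966586] [-0.12272598  1.06482445  0.83434022  1.25039022 -0.78730979  1.15433164
 -0.81052783]
2 [ 0.85422336 -0.27924856  0.02301016] [ 0.85480127 -0.27870859  0.026055  ]
[ 5.26872263 -4.47765578]
```

>>> arm_command --steps '[{"tx": 0, "ty": 0, "tz": -10, "yaw": 0}, {"tx": 0, "ty": 0, "tz": -18, "yaw": 0}, {"tx": 0, "ty": 0, "tz": -22, "yaw": 0}, {"tx": 0, "ty": 0, "tz": -25, "yaw": 0}, {"tx": 0, "ty": 0, "tz": -28, "yaw": 0}, {"tx": 0, "ty": 0, "tz": -31, "yaw": 0}, {"tx": 0, "ty": 0, "tz": -34, "yaw": 0}, {"tx": 0, "ty": 0, "tz": -34, "yaw": 0}]'

```text
time_s: 11.7
position: [0.7934, -0.2702, 0.0069]
orientation: [3.141, -0.006, 0.007]
contact_force: [2.5, 0.5, 5.2]
width: 0.0151
finger_force: 28.7
```

```bash
python3 - <<'E'
from h import *
s=arm.sense(); print(s['time_s'],s['position'],s['contact_force'])
c=cap("wrist"); P=cloud(c); cv2.imwrite("pics/w5.png",c['frame'])
m=(P[...,0]>.81)&(P[...,0]<.96)&(abs(P[...,1]+.27)<.03)&(P[...,2]>-.2)&(P[...,2]<.03)&(c['range_z']>0)
q=P[m]; print(len(q),q.min(0),q.max(0))
b=q[(q[:,0]<.87)]; A=np.polyfit(b[:,0],b[:,2],1); print(A,np.degrees(np.arctan(A[0])))
E
```

```text
11.7 [ 0.79340598 -0.27015913  0.00688372] [2.4837499  0.50735856 5.23823979]
8976 [ 0.81000257 -0.27855712 -0.03729042] [ 0.91798024 -0.26243901  0.00431053]
[-0.29977383  0.24511394] -16.687354944443168
```

View pics/w5.png

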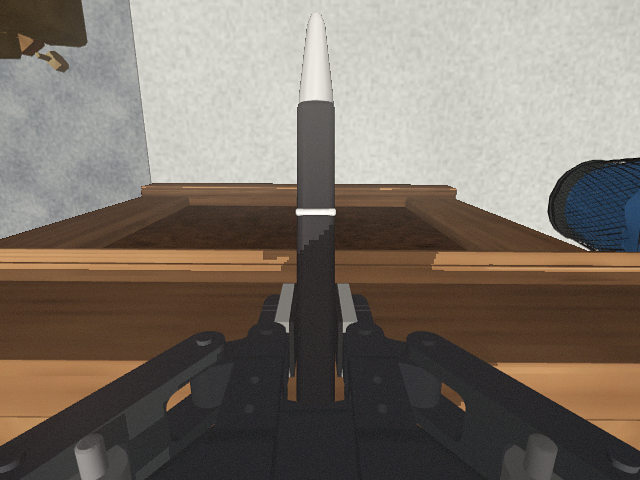

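The light grip works: the pen has tilted 16.7° nib-down with only 5 N, and the nib at px (316,14) hangs over the floor. I press further.

>>> arm_command --steps '[{"tx": 0, "ty": 0, "tz": -3, "yaw": 0}, {"tx": 0, "ty": 0, "tz": -6, "yaw": 0}, {"tx": 0, "ty": 0, "tz": -9, "yaw": 0}, {"tx": 0, "ty": 0, "tz": -11, "yaw": 0}, {"tx": 0, "ty": 0, "tz": -11, "yaw": 0}]'

```text
time_s: 12.25
position: [0.7934, -0.2702, -0.0037]
orientation: [3.141, -0.005, 0.007]
contact_force: [2.0, 1.0, 6.7]
width: 0.0156
finger_force: 31.6
```

```bash
cat > tilt.py <<'E'
from h import *
def tilt(c,s):
    # tilt and nib relative to TCP in tool-heading frame, from wrist depth
    P=cloud(c)-s['position']; y=s['orientation'][2]; f=np.array([np.cos(y),np.sin(y)])
    X=P[...,0]*f[0]+P[...,1]*f[1]; Y=-P[...,0]*f[1]+P[...,1]*f[0]; Z=P[...,2]
    m=(X>.015)&(X<.15)&(abs(Y)<.02)&(Z>-.14)&(Z<.01)&(c['range_z']>0)
    n,l,st,_=cv2.connectedComponentsWithStats(m.astype(np.uint8)); i=1+st[1:,4].argmax(); m=l==i
    x,yy,z=X[m],Y[m],Z[m]; b=x<x.max()-.05; A=np.polyfit(x[b],z[b],1)
    t=x>x.max()-.003
    return -np.degrees(np.arctan(A[0])), x.max(), yy[t].mean(), z[t].mean(), A
E
python3 - <<'E'
from tilt import *
s=arm.sense(); print(s['time_s'],s['position'],s['contact_force']); print(tilt(cap("wrist"),s))
E
```

```text
12.25 [ 0.7933533  -0.27021855 -0.00373669] [1.99742428 0.98291976 6.68664912]
(np.float64(31.741753326821847), np.float64(0.1096799494599878), np.float64(-0.0007596819975254154), np.float64(-0.07010245025129701), array([-0.61861975,  0.00259823]))
```

>>> arm_command --steps '[{"tx": 0, "ty": 0, "tz": -2, "yaw": 0}, {"tx": 0, "ty": 0, "tz": -4, "yaw": 0}, {"tx": 0, "ty": 0, "tz": -4, "yaw": 0}]'

```text
time_s: 12.6
position: [0.7935, -0.2707, -0.0074]
orientation: [3.14, -0.006, 0.007]
contact_force: [2.1, 1.7, 8.1]
width: 0.0152
finger_force: 32.8
```

>>> arm_command --steps '[{"tx": 0, "ty": 0, "tz": 0, "yaw": 0}, {"tx": 0, "ty": 0, "tz": 0, "yaw": 0}, {"tx": 0, "ty": 0, "tz": 40, "yaw": 0}, {"tx": 0, "ty": 0, "tz": 85, "yaw": 0}, {"tx": 0, "ty": 0, "tz": 130, "yaw": 0.14}, {"tx": -10, "ty": 20, "tz": 170, "yaw": 0.28}, {"tx": -20, "ty": 50, "tz": 195, "yaw": 0.42}, {"tx": -30, "ty": 80, "tz": 195, "yaw": 0.56}]' --grip_force 110

```text
time_s: 13.4
position: [0.762, -0.192, 0.19]
orientation: [3.135, -0.005, 0.57]
contact_force: [1.2, 0.0, -1.1]
width: 0.0136
finger_force: 107.6
```

>>> arm_command --steps '[{"tx": -15, "ty": 38, "tz": 0, "yaw": 0.14}, {"tx": -30, "ty": 76, "tz": 0, "yaw": 0.28}, {"tx": -45, "ty": 114, "tz": 0, "yaw": 0.42}, {"tx": -60, "ty": 152, "tz": 0, "yaw": 0.56}, {"tx": -75, "ty": 190, "tz": 0, "yaw": 0.7}, {"tx": -90, "ty": 228, "tz": 0, "yaw": 0.84}, {"tx": -105, "ty": 266, "tz": 0, "yaw": 0.98}, {"tx": -119, "ty": 304, "tz": 0, "yaw": 1.12}]'

```text
time_s: 14.2
position: [0.6408, 0.1149, 0.1845]
orientation: [3.141, -0.0, 1.691]
contact_force: [0.8, 0.4, -0.6]
width: 0.0137
finger_force: 107.6
```

>>> arm_command --steps '[{"tx": 0, "ty": 0, "tz": 0, "yaw": 0.14}, {"tx": 0, "ty": 0, "tz": -20, "yaw": 0.147}, {"tx": 0, "ty": 0, "tz": -45, "yaw": 0.147}, {"tx": 0, "ty": 0, "tz": -45, "yaw": 0.147}, {"tx": 0, "ty": 0, "tz": -45, "yaw": 0.147}, {"tx": 0, "ty": 0, "tz": -45, "yaw": 0.147}]'

```text
time_s: 14.8
position: [0.6427, 0.1133, 0.1407]
orientation: [3.139, 0.0, 1.832]
contact_force: [0.3, -0.1, 0.2]
width: 0.0138
finger_force: 107.6
```

```bash
python3 - <<'E'
from tilt import *
s=arm.sense(); print(s['time_s'],s['position'],s['orientation'],s['contact_force']); c=cap("wrist"); print(tilt(c,s))
cv2.imwrite("pics/w6.png",c['frame']); np.savez("w6.npz",**c)
E
```

```text
14.8 [0.64270826 0.11325496 0.14065756] [3.13939314e+00 2.89715878e-04 1.83237629e+00] [ 0.27592419 -0.12616173  0.18927944]
(np.float64(44.200574103343484), np.float64(0.14999725727171595), np.float64(0.0001807298955103184), np.float64(-0.12940152441911343), array([-0.972477  , -0.01362564]))
```

View pics/w6.png

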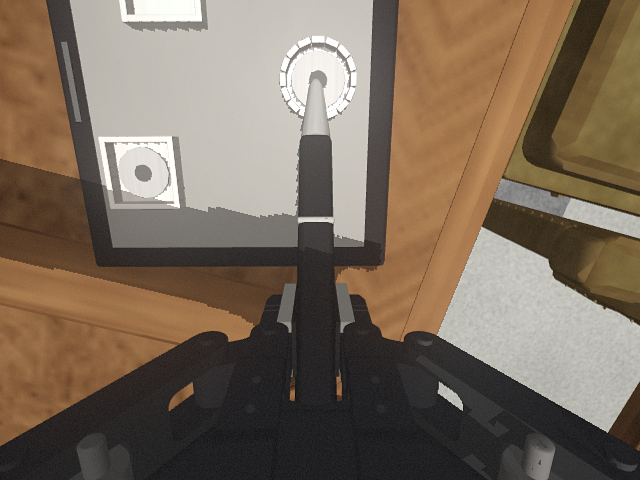

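The nib hangs over the round cup at px (317,76). I take its position from depth.

```bash
sed -i 's/(Z>-.14)/(Z>-.105)/' tilt.py; python3 - <<'E'
from tilt import *
c=dict(np.load("w6.npz")); s=arm.sense(); t=tilt(c,s); print(t)
P=cloud(c)
for v in (70,74,78,82,90,110,130): print(v,P[v,316].round(4))
for n,u,v in [("round hub",318,77),("sq",143,173)]: print(n,ray(c,u,v,.018).round(4))
# rim of round cup outer contour centre approx by image extents
for u,v in [(279,80),(357,80),(318,36)]: print(ray(c,u,v,.023).round(4))
y=s['orientation'][2]; print("nib", s['position'][:2]+t[1]*np.array([np.cos(y),np.sin(y)]))
E
```

```text
(np.float64(36.39592627791258), np.float64(0.1024130850189998), np.float64(-0.0004469694439054512), np.float64(-0.07795078030462954), array([-0.73715384,  0.00206079]))
70 [0.6142 0.224  0.0186]
74 [0.6148 0.2217 0.0189]
78 [0.6155 0.2194 0.0186]
82 [0.6178 0.2102 0.0652]
90 [0.6189 0.206  0.0674]
110 [0.6217 0.1954 0.0792]
130 [0.6242 0.1858 0.0861]
round hub [0.6166 0.2204 0.018 ]
sq [0.5127 0.1278 0.018 ]
[0.5927 0.2113 0.023 ]
[0.6417 0.2245 0.023 ]
[0.6106 0.2424 0.023 ]
nib [0.61624817 0.21226594]
```

>>> arm_command --steps '[{"tx": 0, "ty": 8, "tz": -20, "yaw": 0}, {"tx": 0, "ty": 8, "tz": -34, "yaw": 0}, {"tx": 0, "ty": 8, "tz": -38, "yaw": 0}, {"tx": 0, "ty": 8, "tz": -41, "yaw": 0}, {"tx": 0, "ty": 8, "tz": -43, "yaw": 0}, {"tx": 0, "ty": 8, "tz": -44, "yaw": 0}, {"tx": 0, "ty": 8, "tz": -44, "yaw": 0}, {"tx": 0, "ty": 8, "tz": -44, "yaw": 0}]'

```text
time_s: 15.65
position: [0.6422, 0.1209, 0.0964]
orientation: [3.141, 0.0, 1.832]
contact_force: [-1.8, -2.0, 5.2]
width: 0.0137
finger_force: 108.1
```

```bash
python3 - <<'E'
from tilt import *
s=arm.sense(); print(s['time_s'],s['position'],s['orientation'],s['contact_force']); c=cap("wrist"); print(tilt(c,s)); P=cloud(c)
cv2.imwrite("pics/w7.png",cv2.resize(c['frame'][20:220,220:440],None,fx=3,fy=3,interpolation=cv2.INTER_CUBIC))
E
```

```text
15.65 [0.64220846 0.12090206 0.09638471] [3.14065244e+00 1.71779882e-04 1.83247284e+00] [-1.83944815 -1.97356312  5.17399255]
(np.float64(31.874613760463358), np.float64(0.14217587462948938), np.float64(5.0013138753316464e-05), np.float64(-0.08527276937136445), array([-0.62183061, -0.0224967 ]))
```

View pics/w7.png

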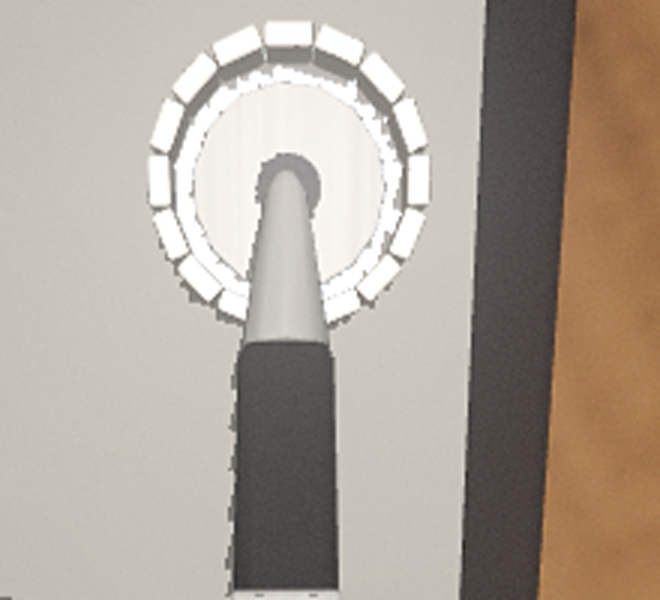

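The nib sits on the hub of the round disc at crop px (288,175), with 5.2 N up on the tool. I check the disc's height by depth against the rim and tablet.

```bash
cat > disc.py <<'E'
from h import *
import sys
x,y=map(float,sys.argv[1:3]); s=arm.sense(); c=cap("wrist"); P=cloud(c)
r=np.hypot(P[...,0]-x,P[...,1]-y); z=P[...,2]
d=(r>.008)&(r<.016)&(z<.022); t=(r>.031)&(r<.045)&(z<.015); 
print(s['time_s'],s['position'],s['contact_force'].round(1),"disc-tablet mm",1000*(np.median(z[d])-np.median(z[t])),d.sum(),t.sum())
E
python3 disc.py .617 .219
```

```text
15.7 [0.64219497 0.12087076 0.09635494] [-1.3 -2.   4.8] disc-tablet mm 3.4692958571296977 1825 10150
```

The round disc is fully down: 3.5 mm above the tablet against 8 mm at rest. Next is the square cup.

>>> arm_command --steps '[{"tx": 0, "ty": 0, "tz": 20, "yaw": 0}, {"tx": 0, "ty": 0, "tz": 40, "yaw": 0}, {"tx": -30, "ty": -26, "tz": 45, "yaw": 0}, {"tx": -65, "ty": -57, "tz": 45, "yaw": 0}, {"tx": -95, "ty": -84, "tz": 45, "yaw": 0}, {"tx": -104, "ty": -92, "tz": 45, "yaw": 0}, {"tx": -104, "ty": -92, "tz": 35, "yaw": 0}, {"tx": -104, "ty": -92, "tz": 20, "yaw": 0}]'

```text
time_s: 16.55
position: [0.54, 0.0307, 0.1157]
orientation: [3.137, -0.0, 1.834]
contact_force: [0.5, 0.3, -0.8]
width: 0.0136
finger_force: 107.9
```

>>> arm_command --steps '[{"tx": 0, "ty": 0, "tz": -6, "yaw": 0}, {"tx": 0, "ty": 0, "tz": -12, "yaw": 0}, {"tx": 0, "ty": 0, "tz": -16, "yaw": 0}, {"tx": 0, "ty": 0, "tz": -19, "yaw": 0}, {"tx": 0, "ty": 0, "tz": -21, "yaw": 0}, {"tx": 0, "ty": 0, "tz": -21, "yaw": 0}, {"tx": 0, "ty": 0, "tz": -21, "yaw": 0}, {"tx": 0, "ty": 0, "tz": -21, "yaw": 0}]'

```text
time_s: 17.35
position: [0.5389, 0.0294, 0.0956]
orientation: [3.139, -0.0, 1.832]
contact_force: [-0.5, -0.5, 7.9]
width: 0.0136
finger_force: 108.6
```

```bash
python3 disc.py .5132 .1275
```

```text
17.35 [0.53886062 0.02938538 0.09560703] [-0.5 -0.5  7.9] disc-tablet mm 3.38405154548381 1814 9455
```

The square disc is fully down. Next is the oblong cup.

>>> arm_command --steps '[{"tx": 0, "ty": 0, "tz": 20, "yaw": 0}, {"tx": 0, "ty": 0, "tz": 40, "yaw": 0}, {"tx": -3, "ty": 35, "tz": 46, "yaw": 0}, {"tx": -6, "ty": 75, "tz": 46, "yaw": 0}, {"tx": -10, "ty": 115, "tz": 46, "yaw": 0}, {"tx": -10, "ty": 138, "tz": 46, "yaw": 0}, {"tx": -10, "ty": 138, "tz": 35, "yaw": 0}, {"tx": -10, "ty": 138, "tz": 20, "yaw": 0}]'

```text
time_s: 18.2
position: [0.5283, 0.1678, 0.1141]
orientation: [3.14, 0.0, 1.834]
contact_force: [-0.3, -0.5, -0.6]
width: 0.0136
finger_force: 107.8
```

>>> arm_command --steps '[{"tx": 0, "ty": 0, "tz": -6, "yaw": 0}, {"tx": 0, "ty": 0, "tz": -12, "yaw": 0}, {"tx": 0, "ty": 0, "tz": -16, "yaw": 0}, {"tx": 0, "ty": 0, "tz": -19, "yaw": 0}, {"tx": 0, "ty": 0, "tz": -20, "yaw": 0}, {"tx": 0, "ty": 0, "tz": -20, "yaw": 0}, {"tx": 0, "ty": 0, "tz": -20, "yaw": 0}, {"tx": 0, "ty": 0, "tz": -20, "yaw": 0}]'

```text
time_s: 19.0
position: [0.5286, 0.1657, 0.0957]
orientation: [3.141, 0.001, 1.831]
contact_force: [-1.7, -3.4, 8.8]
width: 0.0138
finger_force: 108.7
```

```bash
python3 disc.py .503 .2655
```

```text
19.0 [0.52860884 0.16574779 0.09567922] [-1.7 -3.4  8.8] disc-tablet mm 2.8772459756631203 1861 8370
```

All three discs have gone down in order. Now I carry the pen to the free desk, set a light grip, and press the nib on the desk to turn it back flat.

>>> arm_command --steps '[{"tx": 0, "ty": 0, "tz": 25, "yaw": 0}, {"tx": 0, "ty": 0, "tz": 55, "yaw": 0}, {"tx": 5, "ty": -35, "tz": 70, "yaw": 0}, {"tx": 10, "ty": -75, "tz": 70, "yaw": 0}, {"tx": 15, "ty": -120, "tz": 70, "yaw": -0.1}, {"tx": 20, "ty": -165, "tz": 70, "yaw": -0.2}, {"tx": 25, "ty": -210, "tz": 70, "yaw": -0.3}, {"tx": 32, "ty": -255, "tz": 70, "yaw": -0.3}]'

```text
time_s: 19.85
position: [0.5598, -0.0893, 0.1645]
orientation: [3.141, -0.0, 1.531]
contact_force: [1.5, -0.3, -0.0]
width: 0.0138
finger_force: 107.8
```

>>> arm_command --steps '[{"tx": 4, "ty": -40, "tz": 0, "yaw": 0}, {"tx": 5, "ty": -65, "tz": -20, "yaw": 0}, {"tx": 5, "ty": -65, "tz": -50, "yaw": 0}, {"tx": 5, "ty": -65, "tz": -70, "yaw": 0}, {"tx": 5, "ty": -65, "tz": -76, "yaw": 0}, {"tx": 5, "ty": -65, "tz": -76, "yaw": 0}]'

```text
time_s: 20.45
position: [0.5645, -0.1525, 0.0878]
orientation: [-3.14, -0.0, 1.533]
contact_force: [0.1, 0.8, 0.1]
width: 0.0136
finger_force: 107.9
```

>>> arm_command --steps '[{"tx": 0, "ty": 0, "tz": 0, "yaw": 0}, {"tx": 0, "ty": 0, "tz": 0, "yaw": 0}, {"tx": 0, "ty": 0, "tz": -8, "yaw": 0}, {"tx": 0, "ty": 0, "tz": -16, "yaw": 0}, {"tx": 0, "ty": 0, "tz": -24, "yaw": 0}, {"tx": 0, "ty": 0, "tz": -32, "yaw": 0}, {"tx": 0, "ty": 0, "tz": -40, "yaw": 0}, {"tx": 0, "ty": 0, "tz": -40, "yaw": 0}]' --grip_force 22

```text
time_s: 21.25
position: [0.5654, -0.1527, 0.0486]
orientation: [3.14, -0.0, 1.532]
contact_force: [1.0, 0.1, 3.7]
width: 0.0136
finger_force: 107.2
```

```bash
python3 - <<'E'
from tilt import *
s=arm.sense(); print(s['time_s'],s['position'],s['orientation'],s['contact_force'],s['width'])
c=cap("wrist"); print(tilt(c,s)); P=cloud(c)
for v in range(20,300,30): print(v,P[v,316].round(4))
E
```

```text
21.25 [ 0.56540916 -0.1527171   0.04860348] [ 3.14014228e+00 -3.90006615e-04  1.53168287e+00] [0.99419963 0.09885784 3.74388449] 0.013562826229555097
(np.float64(13.892822458253644), np.float64(0.12995708782495405), np.float64(-0.0003709464452209353), np.float64(-0.04771360229820707), array([-0.24734204, -0.01627577]))
20 [ 0.5711 -0.0337  0.0085]
50 [ 0.5706 -0.0465  0.0142]
80 [ 0.5701 -0.0589  0.0199]
110 [ 0.5696 -0.0709  0.025 ]
140 [ 0.5691 -0.0827  0.0293]
170 [ 0.5687 -0.0945  0.0321]
200 [ 0.5682 -0.1062  0.0357]
230 [ 0.5678 -0.1174  0.0408]
260 [ 0.5673 -0.1289  0.0446]
290 [ 0.5669 -0.14    0.0487]
```

>>> arm_command --steps '[{"tx": 0, "ty": 0, "tz": -6, "yaw": 0}, {"tx": 0, "ty": 0, "tz": -12, "yaw": 0}, {"tx": 0, "ty": 0, "tz": -18, "yaw": 0}, {"tx": 0, "ty": 0, "tz": -23, "yaw": 0}, {"tx": 0, "ty": 0, "tz": -27, "yaw": 0}, {"tx": 0, "ty": 0, "tz": -29, "yaw": 0}, {"tx": 0, "ty": 0, "tz": -29, "yaw": 0}]' --hand 0 --grip_force 22

```text
time_s: 22.0
position: [0.5654, -0.1536, 0.0202]
orientation: [3.14, 0.001, 1.532]
contact_force: [-1.2, -2.8, 5.9]
width: 0.014
finger_force: 107.9
```

```bash
python3 - <<'E'
from tilt import *
s=arm.sense(); print(s['time_s'],s['position'],s['contact_force'],s['finger_force'])
c=cap("wrist"); P=cloud(c)
for v in range(20,300,40): print(v,P[v,316].round(4))
E
```

```text
22.0 [ 0.56537173 -0.15357172  0.0202077 ] [-1.18471892 -2.77863555  5.87319063] 107.91337609291077
20 [ 0.5704 -0.0449  0.0147]
60 [ 0.57   -0.0574  0.0162]
100 [ 0.5695 -0.0702  0.017 ]
140 [ 0.569  -0.0836  0.0182]
180 [ 0.5685 -0.0976  0.0204]
220 [ 0.5679 -0.112   0.0219]
260 [ 0.5673 -0.1278  0.0217]
```

The pen is within about 4° of flat, roughly 3–4 mm up at the grip. Lower 2 mm, let go and rise clear.

>>> arm_command --steps '[{"tx": 0, "ty": 0, "tz": -1, "yaw": 0}, {"tx": 0, "ty": 0, "tz": -2, "yaw": 0}, {"tx": 0, "ty": 0, "tz": -2, "yaw": 0}]'

```text
time_s: 22.35
position: [0.5655, -0.1538, 0.0189]
orientation: [3.139, 0.001, 1.532]
contact_force: [-1.5, -2.8, 11.2]
width: 0.0142
finger_force: 108.5
```

>>> arm_command --steps '[{"tx": 0, "ty": 0, "tz": 0, "yaw": 0}, {"tx": 0, "ty": 0, "tz": 0, "yaw": 0}, {"tx": 0, "ty": 0, "tz": 0, "yaw": 0}, {"tx": 0, "ty": 0, "tz": 0, "yaw": 0}, {"tx": 0, "ty": 0, "tz": 15, "yaw": 0}, {"tx": 0, "ty": 0, "tz": 45, "yaw": 0}, {"tx": 0, "ty": 0, "tz": 90, "yaw": 0}, {"tx": 0, "ty": 0, "tz": 130, "yaw": 0}]' --hand 45

```text
time_s: 23.15
position: [0.5647, -0.1528, 0.1498]
orientation: [3.141, 0.0, 1.532]
contact_force: [1.0, 0.5, 0.1]
width: 0.0448
finger_force: 0.0
```

>>> arm_command --steps '[{"tx": 0, "ty": 0, "tz": 0, "yaw": 0}, {"tx": 0, "ty": 0, "tz": 0, "yaw": 0}, {"tx": 0, "ty": 0, "tz": 0, "yaw": 0}, {"tx": 0, "ty": 0, "tz": 0, "yaw": 0}]'

```text
time_s: 23.55
position: [0.5639, -0.1521, 0.146]
orientation: [-3.139, -0.0, 1.533]
contact_force: [-0.7, 0.5, -0.6]
width: 0.0449
finger_force: 0.0
```

```bash
python3 - <<'E'
from h import *
s=arm.sense(); print(s['time_s'],s['position'],s['width'])
c=cap("wrist"); P=cloud(c)
m=(P[...,2]>.008)&(P[...,2]<.03)&(P[...,0]>.5)&(P[...,0]<.62)&(P[...,1]>-.21)&(P[...,1]<.02)&(c['range_z']>0)
n,l,st,ce=cv2.connectedComponentsWithStats(m.astype(np.uint8))
i=1+st[1:,4].argmax(); p=P[l==i]; print(p.min(0).round(4),p.max(0).round(4),cv2.minAreaRect((p[:,:2]*1000).astype(np.float32)))
b=p[p[:,1]<p[:,1].max()-.05]; print("tilt deg",np.degrees(np.arctan(np.polyfit(b[:,1],b[:,2],1)[0])))
t=cap("top"); a=cv2.imread("pics/top0.png"); d=cv2.absdiff(a,t['frame']).max(2)
for nm,(x0,y0,x1,y1) in dict(glass=(165,232,210,275),blot=(340,165,385,212),ink=(412,168,440,195)).items(): print(nm,(d[y0:y1,x0:x1]>60).sum())
E
```

```text
23.55 [ 0.56388649 -0.1520852   0.14603712] 0.04486298226547545
[ 0.557  -0.1902  0.0084] [ 0.5775 -0.0207  0.0193] ((567.9230346679688, -105.46154022216797), (169.59300231933594, 16.275529861450195), 88.02698516845703)
tilt deg 0.1634273151904364
glass 0
blot 0
ink 102
```

The pen lies flat and is free. The ink region differs, probably from the arm's shadow, so I check its position before handing in.

```bash
python3 - <<'E'
from h import *
t=cap("top")['frame']; a=cv2.imread("pics/top0.png")
for f in (a,t):
    r=f[165:200,408:445].astype(int); m=(r[...,0]>r[...,2]+15)
    v,u=np.nonzero(m); print(len(u),u.min(),u.max(),v.min(),v.max(),u.mean().round(1),v.mean().round(1))
E
```

```text
175 7 27 6 26 14.8 17.1
309 7 36 6 34 22.9 21.9
```

The bottle's left and top edges are unchanged, and the extra blue is the arm's own link overlapping the region. Handing in.

```bash
python3 -c "
from rig import arm
print(arm.job_done())"
```

```text
the job is handed in; nothing more can be done
None
```

The job is done and handed in at about 24 s: the pen was drawn from the dock by its nib end and retaken by its rear half, the round, square and oblong discs were each pressed fully down in that order, and the pen now lies flat and released with the glass, blotter and ink bottle unmoved.

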